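# Load a gear into the lever-lid parts washer

## Robot

A 7-joint arm with a two-finger parallel gripper is mounted at the origin on a cart in front of the work surface, level with it; the furniture and walls round the work are solid. World frame = base frame: x ahead of the robot, y to its left, z up, the work surface at z = 0. Lengths are in m, angles in rad, forces in N, time in s.
With the tool pointing down it reaches from about 0.425 to 0.825 m from the base axis. Payload 3.6 kg.
Tool frame: the origin (TCP) lies where the fingers leave the gripper's body, on its centre line; the fingertips stand 73 mm ahead of it and the grasp point (between the pads) lies 54 mm ahead of it; z points along the fingers, y is the line along which they close (so a half turn about z gives the same grasp; the last joint's range is limited). The gripper opens to 85 mm and grips with 20 to 120 N. Pads are 22 mm wide; open, the fingers measure 114 mm over their backs; the gripper's body (76 mm by 85 mm) begins 54 mm behind the grasp point. The pads swing forward as they close: fully open they stand 13 mm farther back than shut.
Start: joints at [-1.159, 0.615, -0.013, 1.423, 0.008, 1.103, -0.04], TCP at [0.276, 0.589, 0.304] pointing down, gripper open.
Joint ranges: [-3.12, 3.12], [-0.3, 2.06], [-1.34, 1.32], [0.26, 2.42], [-1.36, 4.5], [0.01, 1.98], [-2.84, 2.84]. Speed limits (rad/s): [2.79, 2.79, 3.14, 3.14, 3.14, 3.14, 3.14].

## Interface

Orientations are given as a unit quaternion [x, y, z, w].
In Python, from station import arm, snapshot, camera_info, ticket gives the robot as it stands. Calls block until the motion is done:
- arm.movep(position, orientation): joint-space move of the TCP to a pose.
- arm.line_to(position, velocity=0.15, ori=None): straight line of the TCP; ori=None keeps the orientation; velocity is the mean speed in m/s.
- arm.move_j(angles): joint-space move.
- arm.move_gripper(opening, effort=None): opening from 0.0 (shut) to 1.0 (fully open); effort is the grip in N (None keeps the last); returns when the fingers have stopped.
- arm.pause(seconds).
- arm.ik(position, orientation): joint angles nearest the present ones, or None.
- snapshot(name): name is "scene" or "top" or "wrist"; returns the picture (384x512x3 uint8, blue, green, red); there is no depth.
- camera_info(name): a dict with "fx", "fy", "cx", "cy" (pixels), "R" (3x3) and "t" (3): a world point X has camera coordinates R X + t; the wrist camera has in their place "T_tool_cam" (4x4, takes a point from camera to tool coordinates, whose origin is the TCP and whose axes are the flange's). Camera axes: x right, y down, z forward; pixel columns grow to the right and rows downward; lengths in m; the calibration is good to about 2 mm. The wrist camera is an equidistant fisheye: a pixel r from the principal point sees the ray r / f radians off the axis. A picture is of the moment at which its call begins: read the wrist's pose just before it. camera_info takes no time and is no camera call.
A pose or a line that the arm cannot do raises arm.MotionError and nothing moves.
- ticket.finish_job(): hands the job in; it is judged then, once.
Readings, each from a call of its own:
- arm.read_time(): time.
- arm.read_joint_positions(): joint angles.
- arm.read_dq(): joint speeds.
- arm.read_effort(): joint torques, N m.
- arm.read_tool_pos(): TCP position.
- arm.read_eef_rot(): TCP orientation.
- arm.read_ft_force(): force on the tool from outside, world axes, zero at the start.
- arm.read_wrist_torque(): the same for the moment, N m.
- arm.read_opening(): opening from 0.0 (shut) to 1.0 (fully open).
- arm.read_finger_force(): force on a finger pad.
Only numpy, scipy, OpenCV 4.12 (cv2) and the standard library are available. Lean on these libraries where they do the work, as an engineer would, in place of code of your own. Each camera call takes 0.05 s, during which the arm holds its last target. There are 200 camera calls.

## Task

Load the gear into the parts washer by pressing and pushing only, without picking it up: press the long end of the lever down until the spring catch snaps over it and holds the heavy lid up by itself, then push the gear along the loading board over the tank's edge so that it lies down in the wire basket. Finally press the catch's thumb tab down so that the lever springs up and the lid falls fully shut over the gear. Do not push the lid by hand, and leave the other things on the bench where they are.

Things in the scene. Friction and masses are not known exactly. Their poses are not given: they have to be found in the camera images.
- washer: Parts washer fixed to the bench: an open-topped steel tank 180 (x) x 190 (y) x 110 mm high under a lid, with a loading board on its left (+y) and a lever on its right (-y). Origin: under the tank's centre, on the bench. z is up, x runs from front (robot side) to the lid's hinge at the back.
- board_end (a point): Middle of the outer (left) end of the loading board, on its top face, 110 mm above the bench, level with the tank's rim. The board runs 150 mm from here along the washer's -y to the tank's left rim; its middle line lies 40 mm nearer the front than the tank's centre. Flanges along both sides stand 10 mm above it, 102 mm apart.
- basket (a point): Centre of the wire basket's floor in the tank, 40 mm below the rim and board. Inside it is 172 mm (washer x) by 182 mm (washer y). It carries the washer's axes. The gear tips in over the left rim and lies flat here once its trailing edge has been pushed past that rim.
- gear_centre (a point): The gear: a spur gear 82 mm across, toothed rim 16 mm thick, 40 mm wide boss on top to 29 mm, about 0.35 kg, lying flat and loose on the loading board. The point is on its axis, 8 mm above its underside.
- lever_pad (a point): Middle of the top face of the ribbed rubber pad (46 x 34 mm) at the lever's long end. The lever runs front to back along the tank's right side, long end toward the robot, its pivot 96 mm above the bench and 170 mm from the pad. At rest the pad is 167 mm up and slopes 0.36 rad (front higher); latched it is 54 mm up, at the stop 49 mm. It takes 10 to 20 N.
- lever (a joint): Lever angle in rad: 0 at rest (long end up), grows as the pad is pressed down; rubber stop at 0.715. Its short end lifts the lid by a roller. The catch snaps over it once it is pressed past about 0.69; let go, it then rests at about 0.68. Unlatched, it springs back to 0.
- lid (a joint): Opening of the heavy steel lid (186 x 198 mm, about 0.9 kg, hinged along the tank's back rim) in rad: 0 is shut; about 1.27 with the lever latched, when its free edge is about 290 mm above the bench over the tank's rear half. It falls shut within about 1 s after the lever is freed.
- catch_tab (a point): Middle of the top face of the rubber thumb tab (26 x 26 mm) of the spring catch, which stands on the right of the lever near the tank's front corner. The tab sticks out 68 mm to the right (washer -y) of the lever's middle line, 52 mm above the bench. Pressing it straight down 11 to 15 mm (about 3 to 5 N) swings the hook off the lever.
- catch (a joint): Angle of the spring catch in rad: 0 upright (hooked when the lever is under it), grows as the tab is pressed down; the lever is free from about 0.14, stop at 0.24. It springs back to 0.
- bearing: a plain ball bearing, 62 mm across and 16 mm high, flat on the bench in front of the tank, between the lever and the loading board. A bystander; origin at the centre of its underside.
- plug_a: a spark plug, 62 mm long and 21 mm high, lying on the bench in front of the tank. A bystander; origin at the centre of its underside.
- plug_b: a second spark plug, 62 mm long and 21 mm high, lying on the bench in front of the loading board. A bystander; origin at the centre of its underside.
- piston: an engine piston, 82 mm across and 61 mm high, standing on the bench to the left of the loading board's outer end. A bystander; origin at the centre of its underside.
- spanner: a spanner, 191 mm long and 6 mm thick, lying flat at the right of the bench. A bystander; origin at the centre of its underside.
- conrod: a connecting rod, 187 mm long and 22 mm thick, lying flat at the left of the bench. A bystander; origin at the centre of its underside.
- oil_filter: an oil filter, 78 mm across and 86 mm high, standing to the left, in front of the tool box. A bystander; origin at the centre of its underside.
- gear: The gear as a body (see gear_centre): origin at the centre of its underside.
Things that resemble listed ones, but are neither listed nor needed, are in the scene too. Of the things that look like the gear, the larger one is meant.

How it is judged:
On the way, in this order (a step that is already met when the one before it is completed fails the run):
1. the lever is latched under the catch and holds the lid up with the hand off it, the gear still on the board (value of joint lid above 1.05 rad and value of joint lever above 0.55 rad and not (contact force between any of the fingers, the arm and lever above 0.3 N) and y of gear_centre in the frame of washer above 0.11 m), for 0.3 s.
2. the gear lies in the basket while the lid is still held up (value of joint lid above 1.05 rad and x of gear_centre in the frame of washer between -0.09 and 0.09 m and y of gear_centre in the frame of washer between -0.093 and 0.08 m and z of gear_centre in the frame of washer below 0.1 m), for 0.3 s.
At the end, for the whole second after the job is handed in: The gear lies inside the tank, its middle less than 30 mm above the basket floor and at rest; the lid is shut (within 0.04 rad) and the lever back up (within 0.10 rad of rest), the catch sprung back (value of joint lid below 0.04 rad and value of joint lever below 0.1 rad and value of joint catch below 0.05 rad and x of gear_centre in the frame of washer between -0.09 and 0.09 m and y of gear_centre in the frame of washer between -0.093 and 0.08 m and z of gear_centre in the frame of washer below 0.1 m and linear speed of gear below 0.02 m/s); the robot touches nothing.
It fails at once if the gear is lifted (20 mm above the loading board) (z of gear_centre in the frame of washer above 0.138 m).
It fails at once if the hand or arm pushes on the lid (over 3 N) (contact force between any of the fingers, the arm and lid above 3 N).
It fails at once if another thing on the bench is moved more than 25 mm (distance of any of bearing, plug_a, plug_b, piston, spanner, conrod, oil_filter from where it was at the start of the episode above 0.025 m).
It also fails if it takes over 70 s, if anything falls off the work surface, if the arm or the gripper's body presses on something with over 40 N, if the wrist force passes 120 N, or if a joint passes its speed limit or range.

## Working session

There is one attempt and no reset: what is moved stays moved. The work goes in short steps, each a Python script; the robot and the scene stay as the last script left them, time stands still between calls to the robot, and variables do not carry over. Pictures are saved under pics/ and viewed, at most 10 in all, crops included, and the job is handed in when it is done.

```bash
mkdir -p pics; python3 - <<'E'
from station import arm, snapshot, camera_info
import cv2
for n in("scene","top"):
    im=snapshot(n); cv2.imwrite(f"pics/{n}0.png",im); cv2.imwrite(f"pics/{n}0b.png",cv2.resize(im,(800,600),interpolation=cv2.INTER_CUBIC))
    c=camera_info(n); print(n,c)
print(arm.read_time(),arm.read_eef_rot(),arm.read_tool_pos())
E
```

```text
scene {'fx': 404.6547144071827, 'fy': 404.6547144071827, 'cx': 250.86820362202954, 'cy': 191.98629590645135, 'R': array([[ 0.82532234, -0.56463365,  0.00564681],
       [-0.4300559 , -0.63502831, -0.64170941],
       [ 0.36591661,  0.52718866, -0.76692708]]), 't': array([-0.48053219,  0.26842939,  1.35660619])}
top {'fx': 414.1271804938575, 'fy': 414.1271804938575, 'cx': 256.9147319626008, 'cy': 201.81497266011425, 'R': array([[ 0.00364986, -0.99982568, -0.01831065],
       [-0.99602341, -0.00200477, -0.08906937],
       [ 0.08901714,  0.01856293, -0.9958571 ]]), 't': array([-0.06818568,  0.56765692,  1.53144793])}
0.1 [ 2.17129202e-01  9.76142144e-01 -1.16768872e-03 -2.45605391e-04] [0.27531508 0.58821225 0.30282638]
```

View pics/scene0b.png

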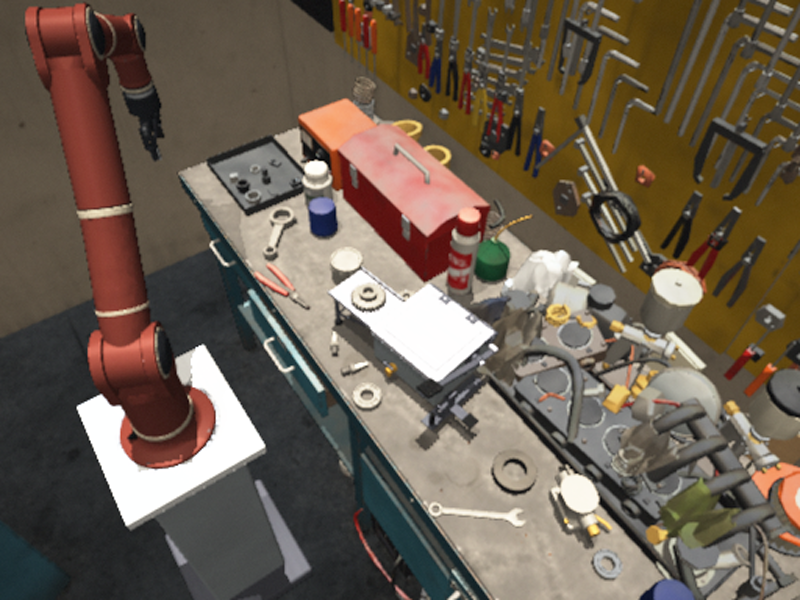

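View pics/top0b.png

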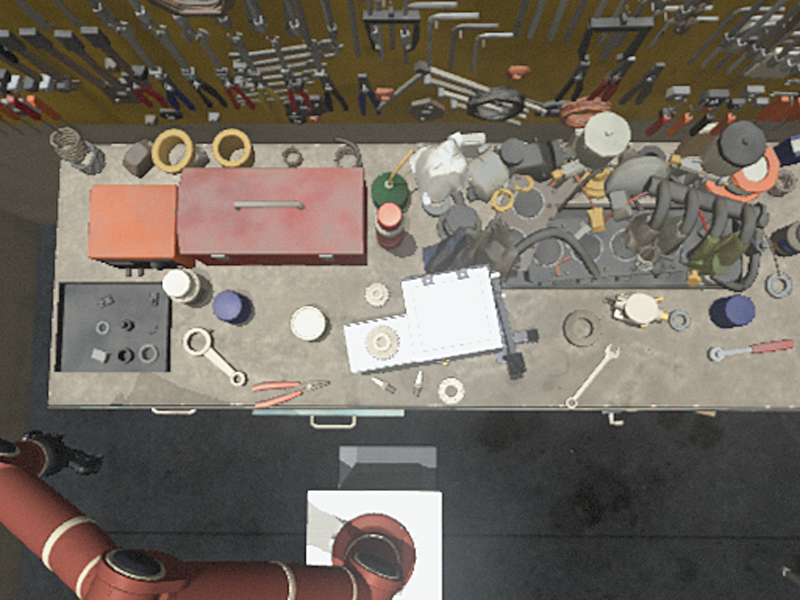

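The overview shows two gear-like things: one on the loading board at top px (381,342) and a smaller one on the bench behind the board at (376,293). The one on the board fits the description because it is larger and lies on the board. The washer is at about (450,315), its lever pad and catch at about (515,350), and everything is yawed slightly. Next I'll confirm these in enlarged crops.

```bash
python3 - <<'E'
import cv2
t=cv2.imread("pics/top0.png")[165:247,215:350]; cv2.imwrite("pics/tc.png",cv2.resize(t,None,fx=5.9,fy=5.9,interpolation=cv2.INTER_CUBIC))
s=cv2.imread("pics/scene0.png")[168:290,205:325]; cv2.imwrite("pics/sc.png",cv2.resize(s,None,fx=4.9,fy=4.9,interpolation=cv2.INTER_CUBIC))
E
```

```text
(no output)
```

View pics/tc.png

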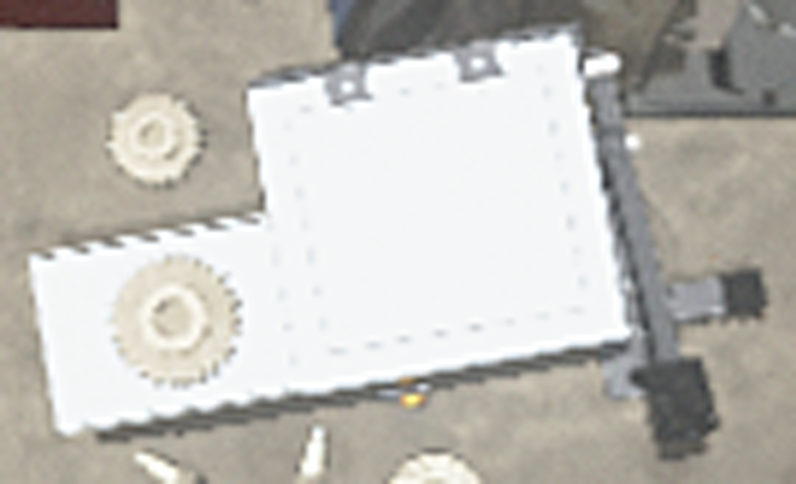

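View pics/sc.png

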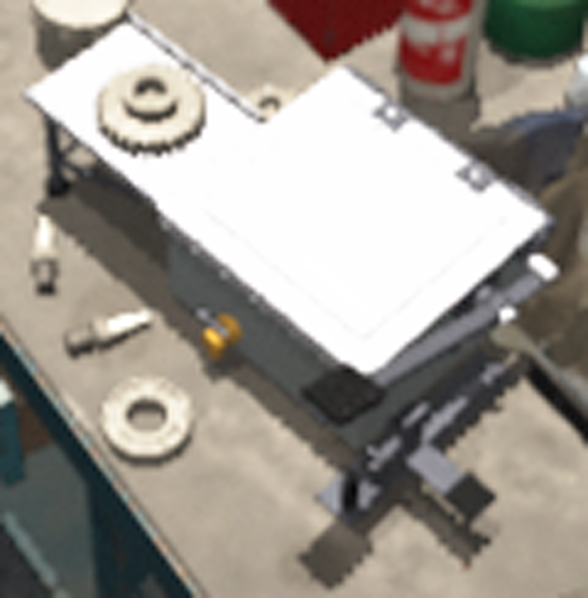

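The crops confirm it. The larger gear, with its boss, sits on the board: top-crop (177,317), scene-crop (151,97). The pad is at top (681,407) / scene (345,393), and the tab at top (744,292) / scene (470,493). Board corners are top (33,257) and (63,432); lid corners are top (252,92), (577,33) and (630,330).

```bash
cat > h.py <<'E'
from station import arm, snapshot, camera_info
import numpy as np, cv2
from scipy.optimize import least_squares
def ray(n,u,v):
    c=camera_info(n); R,t=np.array(c["R"]),np.array(c["t"])
    d=R.T@np.array([(u-c["cx"])/c["fx"],(v-c["cy"])/c["fy"],1]); return -R.T@t,d
def proj(n,X):
    c=camera_info(n); p=np.array(c["R"])@X+c["t"]; return np.array([c["cx"]+c["fx"]*p[0]/p[2],c["cy"]+c["fy"]*p[1]/p[2]])
def atz(n,u,v,z):
    o,d=ray(n,u,v); return o+d*(z-o[2])/d[2]
def T(u,v): return ((u+.5)/5.9-.5+215,(v+.5)/5.9-.5+165)
def S(u,v): return ((u+.5)/4.9-.5+205,(v+.5)/4.9-.5+168)
E
python3 - <<'E'
from h import *
np.set_printoptions(precision=4,suppress=True)
for nm,t,s,z in [("boss",(177,317),(151,97),.139),("pad",(681,407),(345,393),.167),("tab",(744,292),(470,493),.052)]:
    print(nm,atz("top",*T(*t),z),atz("scene",*S(*s),z))
f=lambda p,X:np.array([p[0]+np.cos(p[2])*X[0]-np.sin(p[2])*X[1],p[1]+np.sin(p[2])*X[0]+np.cos(p[2])*X[1],X[2]])
obs=[("top",T(33,257),(.0125,.245,.12)),("top",T(63,432),(-.0925,.245,.12)),
("top",T(252,92),(.092,.099,.116)),("top",T(577,33),(.092,-.099,.116)),("top",T(630,330),(-.094,-.099,.116)),
("scene",S(345,68),(.092,.099,.116)),("scene",S(551,221),(.092,-.099,.116)),("scene",S(367,374),(-.094,-.099,.116)),
("scene",S(25,94),(-.0925,.245,.12)),("scene",S(131,22),(.0125,.245,.12))]
r=least_squares(lambda p:np.concatenate([proj(n,f(p,X))-uv for n,uv,X in obs]),[.6,-.1,0.15])
p=r.x; print(p); print(r.fun.reshape(-1,2))
c,s=np.cos(p[2]),np.sin(p[2])
for P in [(177,317,.139),(681,407,.167),(744,292,.052)]:
    w=atz("top",*T(*P[:2]),P[2]); d=w[:2]-p[:2]; print("washer frame",c*d[0]+s*d[1],-s*d[0]+c*d[1])
E
```

```text
boss [ 0.5001 -0.0261  0.139 ] [ 0.4962 -0.0285  0.139 ]
pad [ 0.4479 -0.3166  0.167 ] [ 0.4519 -0.3184  0.167 ]
tab [ 0.5209 -0.3746  0.052 ] [ 0.5221 -0.3724  0.052 ]
[ 0.5666 -0.1821  0.1793]
[[ 0.0004  0.4114]
 [-0.0909  0.172 ]
 [-0.2875 -0.7234]
 [-0.5007 -0.5212]
 [ 0.4097  0.6975]
 [-0.2698  0.1182]
 [ 0.1732  0.1378]
 [ 0.6009  1.5412]
 [-0.1063 -0.7519]
 [-0.1706 -1.1369]]
washer frame -0.03763556592529829 0.16538151447031105
washer frame -0.14074874643380061 -0.11115068698579413
washer frame -0.07930674361603776 -0.181207041488034
```

```bash
cat >> h.py <<'E'
P=np.array([.5666,-.1821,.1793]); C,Sn=np.cos(P[2]),np.sin(P[2])
def W(x,y,z): return np.array([P[0]+C*x-Sn*y,P[1]+Sn*x+C*y,z])   # washer -> world
TIP=.073
def Q(k):  # tool down, tool x at washer yaw + k*pi/2
    a=P[2]+k*np.pi/2; return [np.cos(a/2),np.sin(a/2),0,0]
def tip(x,y,z,v=.15): arm.line_to(list(W(x,y,z+TIP)),velocity=v)
def F(): return np.round(arm.read_ft_force(),1)
def save(n,name):
    im=snapshot(n); cv2.imwrite(f"pics/{name}.png",im); return im
E
python3 - <<'E'
from h import *
np.set_printoptions(precision=3,suppress=True)
print(camera_info("wrist"))
for k in(1,-1):
    for nm,p in [("pad",(-.143,-.111,.26)),("pad2",(-.152,-.111,.045)),("tab",(-.08,-.186,.035)),("g0",(-.04,.23,.115)),("g1",(-.04,.1,.115)),("g2",(-.04,.05,.115))]:
        j=arm.ik(list(W(*p)+[0,0,TIP]),Q(k)); print(k,nm,W(*p),None if j is None else np.array(j))
E
```

```text
{'fx': 297.3186396354542, 'fy': 297.3186396354542, 'cx': 254.285537526247, 'cy': 190.93995799642292, 'T_tool_cam': array([[ 0.001, -0.953, -0.304,  0.077],
       [ 1.   ,  0.001,  0.001,  0.   ],
       [-0.001, -0.304,  0.953, -0.07 ],
       [ 0.   ,  0.   ,  0.   ,  1.   ]])}
1 pad [ 0.446 -0.317  0.26 ] [-0.014  0.579  0.974  1.701 -0.52   1.144  1.288]
1 pad2 [ 0.437 -0.318  0.045] [ 0.453  0.715  0.212  1.925 -0.276  0.53   1.033]
1 tab [ 0.521 -0.379  0.035] [ 0.438  0.847  0.276  1.623 -0.316  0.717  1.045]
1 g0 [0.486 0.037 0.115] [-0.29   0.543  0.248  2.021 -0.225  0.603  0.289]
1 g1 [ 0.509 -0.091  0.115] [-0.048  0.58   0.274  1.942 -0.247  0.652  0.56 ]
1 g2 [ 0.518 -0.14   0.115] [ 0.028  0.606  0.299  1.89  -0.268  0.685  0.665]
-1 pad [ 0.446 -0.317  0.26 ] [-0.079  0.648  1.136  1.703 -0.626  1.205 -1.745]
-1 pad2 [ 0.437 -0.318  0.045] [-0.027  1.027  1.13   1.939 -1.145  1.016 -1.298]
-1 tab [ 0.521 -0.379  0.035] [ 0.051  1.135  1.13   1.636 -1.121  1.144 -1.473]
-1 g0 [0.486 0.037 0.115] [ 0.232  0.581 -0.523  2.006  0.457  0.671  2.737]
-1 g1 [ 0.509 -0.091  0.115] [-0.511  0.853  1.132  1.956 -0.949  0.996 -1.874]
-1 g2 [ 0.518 -0.14   0.115] [-0.409  0.877  1.132  1.902 -0.95   1.027 -1.809]
```

```bash
python3 - <<'E'
from h import *
np.set_printoptions(precision=3,suppress=True)
arm.move_gripper(0.0)
q=Q(2)
for p in [(-.143,-.111,.3),(-.152,-.111,.045),(-.08,-.187,.035)]:
    print(np.array(arm.ik(list(W(*p)+[0,0,TIP]),q)))
arm.movep([.42,.12,.42],q)
arm.movep(list(W(-.143,-.111,.22+TIP)),q)
print(arm.read_time(),F(),arm.read_opening(), arm.read_tool_pos())
for z in (.185,.18,.175,.17,.165,.16):
    tip(-.143,-.111,z,.08); f=F(); print(z,f)
    if abs(f[2])>4: break
save("wrist","w1")
E
```

```text
[ 0.104  0.464  0.737  1.633 -0.333  1.174  2.668]
[ 0.693  0.709 -0.159  1.917  0.206  0.531  2.143]
[ 0.689  0.835 -0.161  1.611  0.184  0.71   2.191]
4.3667 [ 0.3 -0.8  0.4] -0.001017786307710184 [ 0.447 -0.315  0.293]
0.185 [0.2 0.1 0.1]
0.18 [0.1 0.4 0.3]
0.175 [ 0.7 -0.1  0.3]
0.17 [ 0.5 -0.2  5.5]
```

View pics/w1.png

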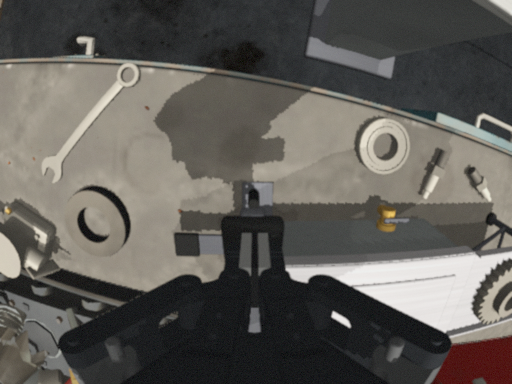

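The wrist view shows the shut fingers (px 255,235) on the pad, with first contact at z = 0.170. The tab is at px (190,245) to the left, clear of the hand. Next I'll press along the lever's arc.

```bash
python3 - <<'E'
from h import *
for z in (.15,.12,.096,.075,.062,.055,.051,.049,.047,.045,.043):
    x=.0135-np.sqrt(.17**2-min(z-.096,.071)**2)
    tip(x,-.111,z,.1 if z>.06 else .04); f=F(); print(z,round(x,3),f,np.round(arm.read_tool_pos()[2]-TIP,4))
    if f[2]>40 or (z<.05 and f[2]>32): break
save("scene","s2")
x=-.15
tip(x,-.111,.075,.05); print(F()); tip(x,-.111,.12,.1); tip(x-.03,-.111,.25,.25)
print(F(),arm.read_time())
im=save("scene","s3")[110:300,190:340]; cv2.imwrite("pics/s3c.png",cv2.resize(im,None,fx=3,fy=3,interpolation=cv2.INTER_CUBIC))
E
```

```text
0.15 -0.148 [-3.2 -0.2 10.3] 0.1515
0.12 -0.155 [-1.2 -0.1  7. ] 0.121
0.096 -0.156 [-1.1 -1.5  6.3] 0.0969
0.075 -0.155 [-2.5 -2.2  6.2] 0.0758
0.062 -0.153 [-1.2 -2.5  5.6] 0.0628
0.055 -0.151 [-2.4 -1.8  6.7] 0.0561
0.051 -0.15 [-2.4 -2.5  6.4] 0.0522
0.049 -0.15 [-2.8 -2.2  7.5] 0.0502
0.047 -0.149 [-2.  -2.7  7.8] 0.0483
0.045 -0.149 [-3.1 -1.4 11.5] 0.0468
0.043 -0.148 [-4.3 -0.5 16.7] 0.0456
[-0.5  0.3  0.6]
[ 0.7  0.7 -0.4] 11.3167
```

View pics/s3c.png

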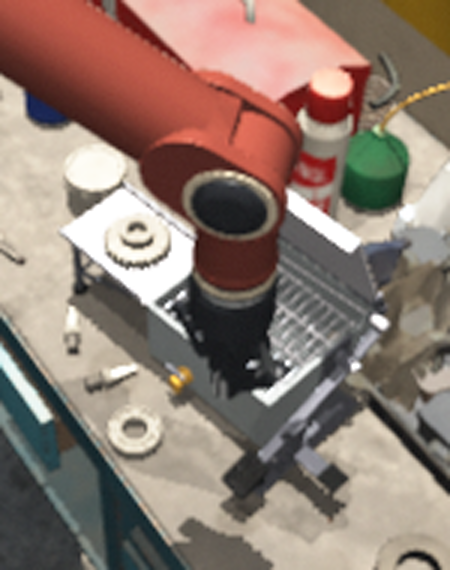

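The lid is up and latched with the hand off: the basket is visible, and the lever and pad are down at crop px (250,470). The gear is still on the board at (138,240). Now I'll push it.

```bash
python3 - <<'E'
from h import *
arm.movep(list(W(-.12,.10,.30+TIP)),Q(1))
arm.move_gripper(0.35)
arm.movep(list(W(-.045,.234,.20+TIP)),Q(1))
tip(-.045,.234,.125,.15)
z=.12
while z>.100:
    tip(-.045,.234,z,.05); f=F(); 
    if f[2]>2: break
    z-=.002
print("touch",z,f); z+=.002
tip(-.045,.234,z,.05); print(F(),arm.read_time())
for y in (.215,.20,.18,.16,.145):
    tip(-.045,y,z,.08); print(y,F())
print(arm.read_time())
im=save("scene","s4")[110:300,190:340]; cv2.imwrite("pics/s4c.png",cv2.resize(im,None,fx=3,fy=3,interpolation=cv2.INTER_CUBIC))
open("z","w").write(str(z))
E
```

```text
touch 0.10799999999999998 [-3.1  0.6 10.8]
[0.3 0.2 0.8] 16.85
0.215 [ 0.4 -0.3 -0.3]
0.2 [-0. -0. -0.]
0.18 [-0.1  0.1 -0.6]
0.16 [ 0.6 -0.1 -0.6]
0.145 [-0.7  0.2 -0. ]
18.725
```

View pics/s4c.png

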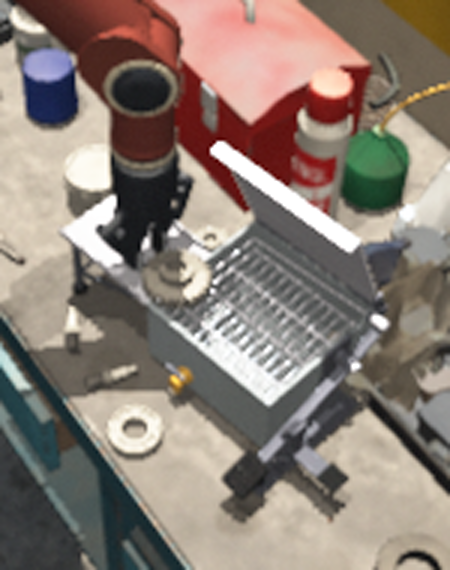

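The gear is moving ahead of the fingers and is now at the tank's edge, crop px (178,275). I'll continue over the rim.

```bash
python3 - <<'E'
from h import *
z=float(open("z").read())
for y in (.13,.118,.11,.104,.098,.092):
    tip(-.045,y,z,.06); f=F(); print(y,f)
    if np.abs(f).max()>15: break
arm.pause(.4)
print(arm.read_time())
im=save("scene","s5")[110:300,190:340]; cv2.imwrite("pics/s5c.png",cv2.resize(im,None,fx=3,fy=3,interpolation=cv2.INTER_CUBIC))
E
```

```text
0.13 [ 0.4  0.1 -0.1]
0.118 [ 0.2  1.3 -0.5]
0.11 [-0.4  0.7 -0.3]
0.104 [ 0.2  1.4 -1. ]
0.098 [-0.1  2.  -0.7]
0.092 [-0.6 -0.  -0.7]
20.9583
```

View pics/s5c.png

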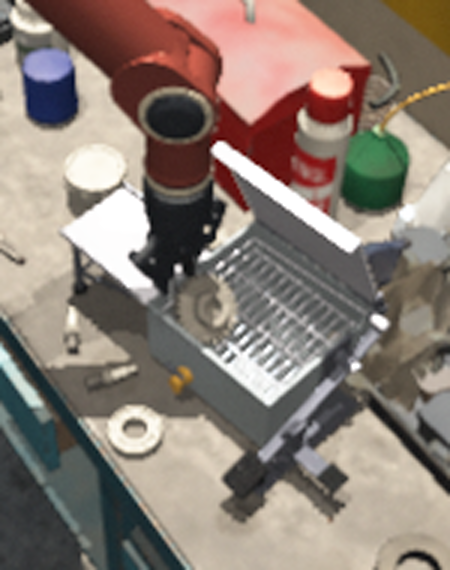

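The gear has tipped over the rim (crop px 205,305), with its leading edge down in the basket and its trailing edge still on the rim. I'll push a bit further.

```bash
python3 - <<'E'
from h import *
z=float(open("z").read())
for y in (.086,.08,.074,.068,.062):
    tip(-.045,y,z,.06); f=F(); print(y,f)
    if np.abs(f).max()>15: break
arm.pause(.4)
tip(-.045,.09,z,.1);tip(-.045,.12,z+.02,.1); tip(-.06,.16,z+.12,.2)
print(arm.read_time())
im=save("scene","s6")[110:300,190:340]; cv2.imwrite("pics/s6c.png",cv2.resize(im,None,fx=3,fy=3,interpolation=cv2.INTER_CUBIC))
E
```

```text
0.086 [ 0.8  0.3 -0.9]
0.08 [ 0.   0.5 -0.4]
0.074 [-0.3  0.8 -1.2]
0.068 [0.2 1.1 0.3]
0.062 [-0.2  1.1  0.9]
24.2917
```

View pics/s6c.png

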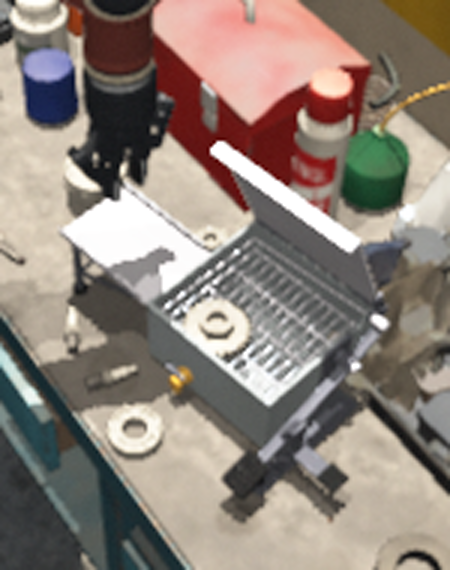

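The gear lies flat in the basket (crop px 217,322) and the lid is still up. Now I'll press the catch tab.

```bash
python3 - <<'E'
from h import *
w=atz("scene",190+217.5/3-.5,110+322.5/3-.5,.099); d=w[:2]-P[:2]; print("gear",C*d[0]+Sn*d[1],-Sn*d[0]+C*d[1])
arm.movep(list(W(-.2,.06,.30+TIP)),Q(2))
arm.move_gripper(0.0)
arm.movep(list(W(-.12,-.19,.22+TIP)),Q(2))
arm.movep(list(W(-.0795,-.187,.12+TIP)),Q(2))
tip(-.0795,-.187,.06,.1); print(F(),arm.read_time())
for z in (.054,.05,.046,.042,.039,.036):
    tip(-.0795,-.187,z,.05); f=F(); print(z,f)
    if f[2]>12: break
arm.pause(.8)
s=save("scene","s7")
tip(-.0795,-.190,.08,.1); tip(-.10,-.21,.25,.25); arm.pause(1.2)
print(F(),arm.read_time())
t=save("scene","s8")
im=np.hstack([i[110:300,190:340] for i in(s,t)]); cv2.imwrite("pics/s8c.png",cv2.resize(im,None,fx=2.6,fy=2.6,interpolation=cv2.INTER_CUBIC))
E
```

```text
gear -0.045422098912471676 0.028571134161470713
[ 0.1 -1.1 -0.5] 28.4917
0.054 [-0.1 -0.4  0.1]
0.05 [ 0.6 -1.2  0.6]
0.046 [-0.7 -1.   0.8]
0.042 [ 0.  -0.9  3.1]
0.039 [-0.1 -2.7  4.3]
0.036 [ 0.5 -4.8  4.3]
[-0.3 -0.1 -0.4] 33.4917
```

View pics/s8c.png

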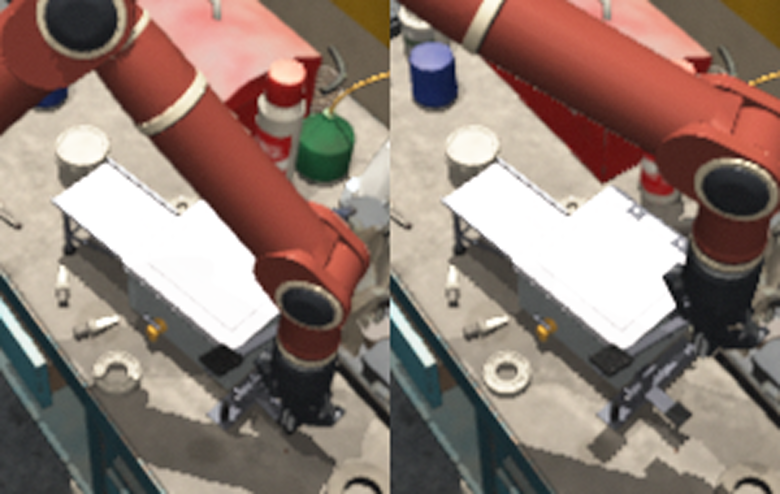

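The lid is fully shut, the lever pad is back up (right px 607,358), the tab has sprung back (680,410) and the hand is clear, so I'm handing in.

```bash
python3 -c "
from station import arm,ticket
arm.pause(.5); print(ticket.finish_job())"
```

```text
the job is handed in; nothing more can be done
None
```

I handed the job in at about 34 s of the 70 s allowed: in the last pictures the gear lay flat in the basket before the lid fell, then the lid was shut, the lever back up, the catch sprung back and the hand clear; no verdict was returned.

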